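Load the feed of the porcelain drill and hold its index plunger out

TASK

Get the bench drill feeding on the porcelain jar: hang the larger of the two hooked weights on the drill's level feed lever, on the stretch between the drill and the set collar, slide it out along the lever until it is right up against the collar, and let it hang there by itself. Then pull the sprung index plunger beside the lever's pivot fully back so that the weight swings the lever down and the bit comes down to the jar, and finish while still holding the plunger fully back, touching neither weight nor lever. Leave everything else on the bench where it is.

Things in the scene. Friction and masses are not known exactly. Their poses are not given: they have to be found in the camera images.
- heavy_weight: The larger hooked weight, loose, about 400 g (varies), standing upright on the bench, 170 mm tall: a dark steel disc 52 mm across and 22 mm high, an aluminium flat-bar hook above it, a finger tab on top. Origin under the disc's centre, z up. The hook's mouth is open along +x: stem at x = -13 mm, short lip at x = +13 mm; the mouth is open from 22 mm (disc) to 84 mm (lip's lower end) above the underside.
- heavy_weight_grip (a point): Centre of the larger weight's finger tab, 141.5 mm above its underside; axes as the weight's. The tab is an upright plate 10 mm thick along y, 22 mm wide along x and 57 mm high, standing on the hook's crook.
- heavy_weight_hook (a point): Point in the crook of the larger weight's hook where the axis of the 12 mm lever lies once the weight hangs on it: 42 mm straight below the tab's centre, 99.5 mm above the underside. The crook is 21 mm wide inside; the lip reaches 15 mm below this point; the hook's bar is 10 mm wide, 5 mm to either side of this point along y.
- light_weight_grip (a point): Centre of the finger tab of the smaller hooked weight (disc 36 mm across and 13 mm high, about 155 g, same hook and tab, 170 mm tall); 141.5 mm above its underside. It is too light to swing the lever. To be left alone.
- drill: Grey bench drill, fixed, 335 mm tall; origin on the bench under the lever's pivot axis, x along that axis, z up. Base plate 180 x 270 x 18 mm, x from -90 to 90, y from -170 to 100. Head and guard: x from -45 to 45, y from -195 to 80, z from 178 to 335 mm. Its -x side faces the robot; feed lever and plunger are on that side. The white jar lies on its side under the bit.
- collar_face (a point): On the feed lever's axis, in the inner face (towards the pivot) of the set collar: a dark steel ring 28 mm across, 14 mm long, with a small screw on its +x side, clamped fast; its place on the lever varies. +y points outward along the lever, z up while level, -x to the robot's side. A hung weight touches the collar when its hook point is 5 mm short of this point.
- feed_lever (a joint): Angle of the feed lever in rad: 0 level, 0.25 down (bit on the jar). Round steel bar 12 mm thick from the pivot out along the drill's +y, axis 235 mm above the bench, 80 mm on the -x side of the drill's origin; collar 180 to 230 mm out, black ball end at 262 mm. Sprung up; locked while the plunger is seated. With the plunger out, the larger weight at the collar sinks it in about 2 s.
- plunger (a joint): How far the index plunger is pulled back, in m: 0 seated in the lever's index disc, pin clear of its hole from 0.010 on, 0.016 fully back against its stop. The spring pulls it in with 6 N when seated, 11 N fully back; friction of the loaded pin adds up to about 3 N.
- plunger_knob (a point): Centre of the plunger's black round pull knob, 25 mm across and 26 mm long along x, 50 mm beside the lever's pivot (-y side), at the lever's height. Pulling back is along -x, away from the head. Axes as the drill's, z up. The head's face is 73 mm behind it (+x), the end of its bracket 21 mm behind. Free space of 25 mm and more on both y sides and above: it can be gripped from above across y.
- dish_near: White porcelain dish of rivets, 75 x 100 x 18 mm, loose; origin under its centre. To be left alone.
- dish_right: White porcelain dish of rivets, 75 x 100 x 18 mm, loose; origin under its centre. To be left alone.
- tongs: Wooden tongs, about 200 mm long and 22 mm high, lying; origin under the middle. To be left alone.
- bowl: Small white porcelain bowl, 96 mm in diameter and 50 mm high; origin under its centre. To be left alone.
- small_jar: Small white porcelain jar, 66 mm in diameter and 83 mm high, standing; origin under its centre. To be left alone.
- chuck_key: Steel T-shaped chuck key, 60 mm long, lying; origin on the bench below it. To be left alone.
There are look-alikes about, which are no part of the job. What is shaped like the heavy_weight but blue is not meant.

How it is judged:
On the way, in this order (a step that is already met when the one before it is completed fails the run):
1. the larger weight hangs by its hook on the level feed lever, up against the collar, let go (y of heavy_weight_hook in the frame of collar_face between -0.012 and 0 m and x of heavy_weight_hook in the frame of collar_face between -0.012 and 0.012 m and z of heavy_weight_hook in the frame of collar_face between -0.012 and 0.012 m and contact force between heavy_weight and feed_lever above 1.5 N and contact force between heavy_weight and the arm below 0.2 N and contact force between heavy_weight and the fingers below 0.2 N and angle between heavy_weight's own z axis and vertical below 0.35 rad and linear speed of heavy_weight below 0.08 m/s and value of joint feed_lever below 0.05 rad), for 0.2 s.
2. the plunger is pulled fully back and the loaded lever has come down (value of joint plunger above 0.013 m and value of joint feed_lever above 0.22 rad), for 0.2 s.
At the end, for the whole second after the job is handed in: The plunger is held by the fingers at 13 mm of pull or more (16 mm is the stop); the feed lever has swung down to 0.22 rad or more, with the robot touching neither lever nor weight; the larger weight hangs still by its hook on the lever on the inner side of the collar, not more than 7 mm from it (all of step 2 and y of heavy_weight_hook in the frame of collar_face between -0.012 and 0 m and x of heavy_weight_hook in the frame of collar_face between -0.012 and 0.012 m and z of heavy_weight_hook in the frame of collar_face between -0.012 and 0.012 m and contact force between heavy_weight and feed_lever above 1.5 N and contact force between heavy_weight and the arm below 0.2 N and contact force between heavy_weight and the fingers below 0.2 N and angle between heavy_weight's own z axis and vertical below 0.35 rad and linear speed of heavy_weight below 0.08 m/s and contact force between the fingers and plunger above 2 N and contact force between each of the fingers, the arm and feed_lever below 0.5 N); the arm keeps its last pose, push and grip.
It fails at once if the smaller weight is disturbed (moved by more than 30 mm) (distance of light_weight_grip from where it was at the start of the episode above 0.03 m).
It fails at once if something else loose on the bench is moved by more than 30 mm (distance of any of dish_near, dish_right, tongs, bowl, small_jar, chuck_key from where it was at the start of the episode above 0.03 m).
It also fails if it takes over 67 s, if anything falls off the work surface, if the arm or the gripper's body presses on something with over 40 N, if the wrist force passes 120 N, or if a joint passes its speed limit or range.

ROBOT

A 6-joint arm with a two-finger parallel gripper is mounted at the origin on the work surface. World frame = base frame: x ahead of the robot, y to its left, z up, the work surface at z = 0. Lengths are in m, angles in rad, forces in N, time in s.
With the tool pointing down it reaches from about 0.275 to 0.725 m from the base axis. Payload 15.9 kg.
Tool frame: the origin (TCP) lies between the finger pads; the fingertips stand 14 mm ahead of it and the grasp point (between the pads) lies 5 mm behind it; z points along the fingers, y is the direction in which the jaws open and shut (so a half turn about z gives the same grasp; the last joint's range is limited). The gripper opens to 85 mm and grips with 20 to 120 N. Pads are 22 mm wide; open, the fingers measure 114 mm over their backs; the gripper's body (76 mm by 85 mm) begins 54 mm behind the grasp point. The pads swing forward as they close: fully open they stand 13 mm farther back than shut.
Start: joints at [1.124, 0.213, -0.034, 1.323, 0, 1.571], TCP at [0.216, 0.451, 0.245] pointing down, gripper open.
Joint ranges: [-2.98, 2.98], [-0.74, 1.72], [-1.14, 1.35], [-2.1, 2.04], [-1.57, 1.44], [-3.14, 3.14]. Speed limits (rad/s): [1.89, 1.89, 2.39, 2.57, 3.14, 3.14].

INTERFACE

Orientations are given as a rotation vector (axis times angle).
In Python, from station import arm gives the robot as it stands. The module is installed in compiled form; this text tells all that it offers.
- The arm moves only by the tool drive_tool, never from a script. Its argument "moves" is a list of rows, each an object of numbers: "dx", "dy", "dz": the shift along the tool's x, y, z in mm; "twist": the turn about the tool's z in rad; "hand": the opening, from 0 (shut) to 1 (fully open). In form: [{"dx": .., "dy": .., "dz": .., "twist": .., "hand": ..}, ...]. A call has 1 to 20 rows; each row shifts and turns the pose as measured when the row begins, along the tool's axes as they then stand; what a row does not reach is not made up. A row lasts 1/10 s, in which the tool goes at most 50 mm and 8.59 degrees, less where a joint would pass 70% of its speed; a pose out of reach is approached as far as the arm can. A call with a gripper value outside its range is refused whole. The fingers move at their own pace and stop on an object; "force" is the grip in N (left out, the last holds). Time passes only in rows, so rows that do not move let the fingers close. It gives the time, the measured TCP pose, the force and the opening at its end, in the units of the state.
- arm.get_obs(): the state, without advancing time (a new reading comes with each control period).
- arm.snapshot(name): name is "scene" or "side" or "wrist"; returns a dict with "img" (400x640x3 uint8, red, green, blue), "fx", "fy", "cx", "cy" (pixels), "rvec" (rotation vector, rad) and "tvec" (3), from world to camera coordinates, as OpenCV has them; the wrist camera has in their place "hand_eye" (4x4, takes a point from camera to tool coordinates, whose origin is the TCP and whose axes are the flange's). Camera axes: x right, y down, z forward; pixel columns grow to the right and rows downward; lengths in m; the calibration is good to about 2 mm. A picture is of the moment at which its call begins: read the wrist's pose just before it. There is no depth.
- arm.close_job(): hands the job in, once; it reports no verdict.
The state is a dict: "clock": time; "q": joint angles; "joint_vel": joint speeds; "effort": joint torques, N m; "position": TCP position; "tcp_rot": TCP orientation; "ft_force": force on the tool from outside, world axes, zero at the start; "torque": the same for the moment, N m; "opening": finger opening in m.
Only numpy, scipy, OpenCV 4.12 (cv2) and the standard library are available. Lean on these libraries where they do the work, as an engineer would, in place of code of your own. Each camera call takes 0.05 s, during which the arm holds its last target. There are 200 camera calls.

## Working session

There is one attempt and no reset: what is moved stays moved. The work goes in short steps, Python scripts to look and compute and a tool call to move; the robot and the scene stay as the last step left them, time stands still between calls to the robot, and variables do not carry over. Pictures are saved under pics/ and viewed, about 8 in all and at most 12, crops included, and the job is handed in when it is done.

Besides the shell and the picture viewer there is one more tool, called after "Call:" as name([rows], argument=value, ...), one row to a line, values as JSON. drive_tool: Moves the arm, as the interface text tells. Its arguments: {"type":"object","properties":{"moves":{"type":"array","items":{"type":"object","properties":{"dx":{"type":"number"},"dy":{"type":"number"},"dz":{"type":"number"},"twist":{"type":"number"},"hand":{"type":"number"}}}},"force":{"type":"number"}},"required":["moves"]}

```bash
mkdir -p pics; cat > h.py <<'E'
import numpy as np, cv2
from station import arm
def snap(n):
    o=arm.get_obs(); s=arm.snapshot(n)
    if n=='wrist':
        T=np.eye(4);T[:3,:3]=cv2.Rodrigues(np.array(o['tcp_rot'],float))[0];T[:3,3]=o['position']
        M=T@np.array(s['hand_eye'])
        R,c=M[:3,:3],M[:3,3]
    else:
        Rw=cv2.Rodrigues(np.array(s['rvec'],float))[0];R=Rw.T;c=-R@np.array(s['tvec'],float).ravel()
    return dict(img=s['img'],R=R,c=c,f=(s['fx'],s['fy'],s['cx'],s['cy']))
def ray(s,u,v):
    fx,fy,cx,cy=s['f'];d=s['R']@np.array([(u-cx)/fx,(v-cy)/fy,1]);return s['c'],d/np.linalg.norm(d)
def onz(s,u,v,z):
    c,d=ray(s,u,v);return c+d*(z-c[2])/d[2]
def tri(*obs):
    A=np.zeros((3,3));b=np.zeros(3)
    for s,u,v in obs:
        c,d=ray(s,u,v);P=np.eye(3)-np.outer(d,d);A+=P;b+=P@c
    p=np.linalg.solve(A,b)
    return p,[np.linalg.norm((np.eye(3)-np.outer(ray(*o)[1],ray(*o)[1]))@(p-o[0]['c'])) for o in obs]
def proj(s,p):
    q=s['R'].T@(np.array(p)-s['c']);fx,fy,cx,cy=s['f'];return fx*q[0]/q[2]+cx,fy*q[1]/q[2]+cy
def save(s,name): cv2.imwrite('pics/'+name,cv2.cvtColor(s,cv2.COLOR_RGB2BGR))
import pickle
def dump(n,k): s=snap(n);pickle.dump(s,open(k+'.pkl','wb'));save(s['img'],k+'.png');return s
def load(k): return pickle.load(open(k+'.pkl','rb'))
E
python3 - <<'E'
from h import *
for n in('scene','side','wrist'):
    s=dump(n,n+'0');print(n,s['c'].round(3),s['R'][:,2].round(2),s['f'])
o=arm.get_obs();print(o)
E
```

```text
scene [1.24  0.835 1.187] [-0.46 -0.57 -0.68] (488.3806444320247, 488.3806444320247, 315.94431910870196, 203.98464559994682)
side [ 0.173 -0.751  1.155] [ 0.29  0.56 -0.77] (408.09575592992815, 408.09575592992815, 323.90681414167994, 189.66404255993874)
wrist [0.143 0.486 0.373] [ 0.28 -0.14 -0.95] (331.7079260862861, 331.7079260862861, 328.5814077695116, 201.22003733519298)
{'clock': 0.15, 'q': array([ 1.12400637e+00,  2.13256068e-01, -3.48818356e-02,  1.32351062e+00,
       -1.97916011e-06,  1.57079515e+00]), 'joint_vel': array([-0.00043632, -0.00063756,  0.00373248,  0.00200744,  0.00045637,
       -0.00103765]), 'effort': array([ 2.19106703e-03, -6.86400819e+01,  4.87250483e+01,  1.29468561e-02,
        3.02409447e-06, -3.22166272e-05]), 'position': array([0.21593034, 0.45069659, 0.24493652]), 'tcp_rot': array([-6.95949920e-01, -3.06334496e+00,  1.30597571e-03]), 'ft_force': array([-0.66497406, -0.18918004, -0.65831995]), 'torque': array([-0.00350319,  0.02015144, -0.0091883 ]), 'opening': 0.0853170893294893}
```

View pics/scene0.png

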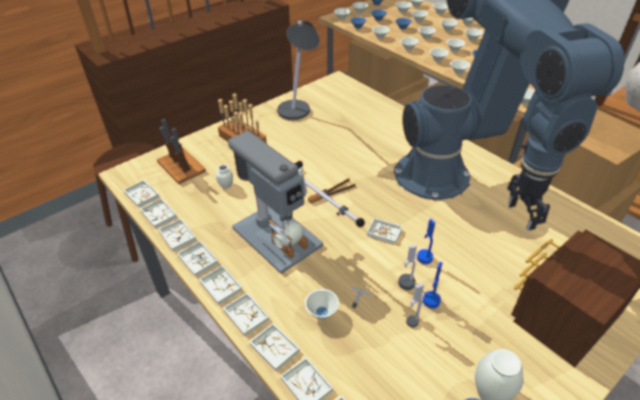

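View pics/side0.png

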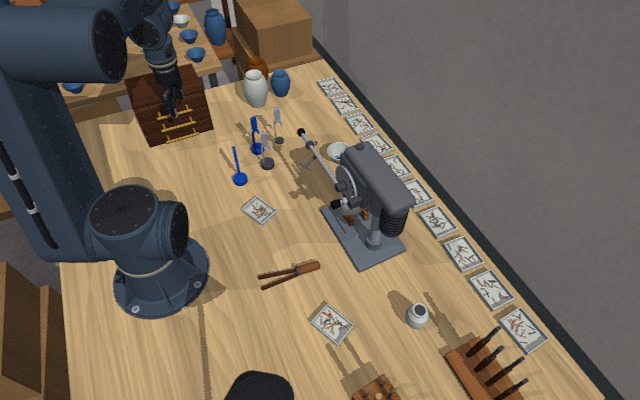

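Scene: two grey weights, disc at (407,282) and (413,320), and two blue look-alikes, (425,257) and (431,299). The grey one with the wider disc fits; I'll confirm it enlarged.

```bash
python3 - <<'E'
from h import *
a=load('scene0');b=load('side0')
A=cv2.resize(a['img'][205:335,290:450],(800,650),interpolation=cv2.INTER_CUBIC)[:600]
B=cv2.resize(b['img'][105:255,225:425],(800,600),interpolation=cv2.INTER_CUBIC)
m=np.hstack([cv2.resize(A,(400,300)),cv2.resize(B,(400,300))])
save(A,'c1.png');save(B,'c2.png')
for n,s,l in(('scene',a,[(407,282),(413,320)]),('side',b,[(267,163),(279,141)])):
    for p in l: print(n,p,onz(s,*p,0.011).round(3))
E
```

```text
scene (407, 282) [0.459 0.295 0.011]
scene (413, 320) [0.546 0.396 0.011]
side (267, 163) [0.457 0.294 0.011]
side (279, 141) [0.543 0.387 0.011]
```

View pics/c1.png

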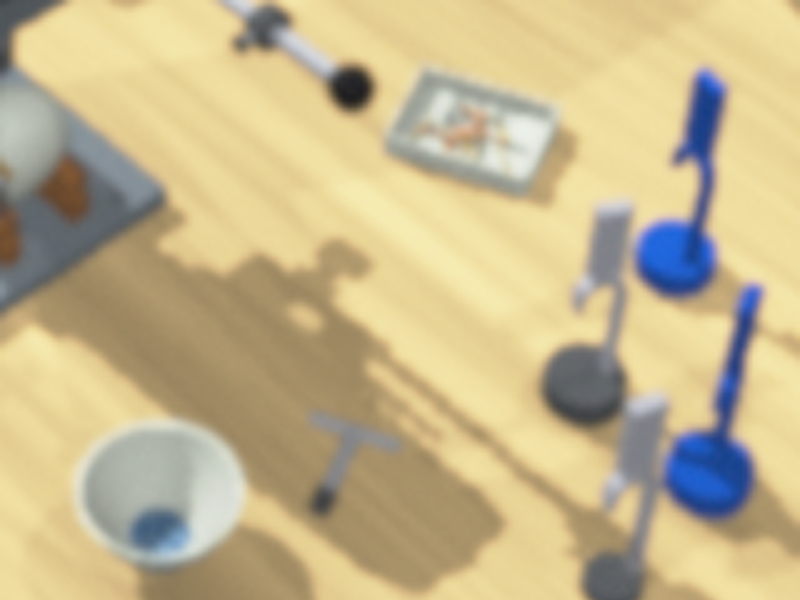

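View pics/c2.png

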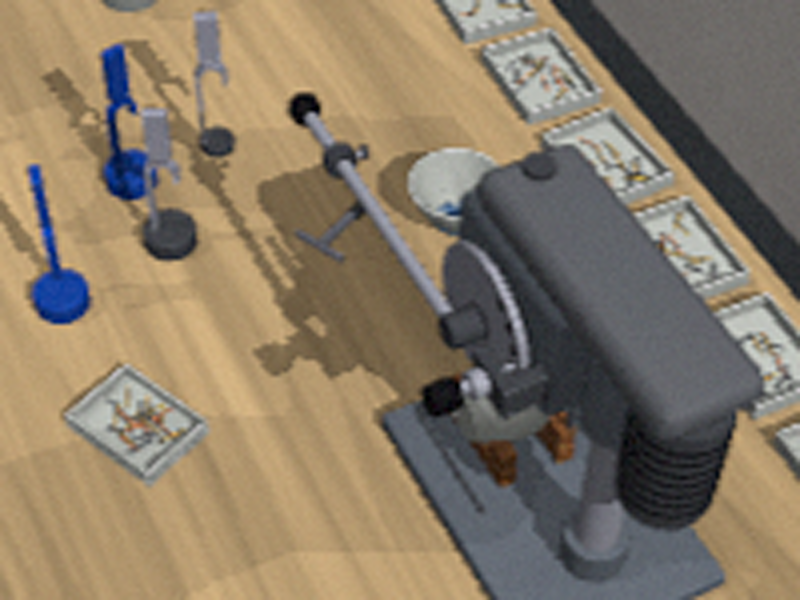

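```bash
python3 - <<'E'
from h import *
a=load('scene0');b=load('side0')
P={}
for n,u,v in(('tab',(411.6,253.6),(264,138.75)),('lip',(406,264.6),(269,148.75)),('disc',(407,281.5),(267.5,163.5)),('ball',(360.2,222.4),(301.25,132)),('collar',(343.6,210),(310.25,144.5)),('ltab',(290+643/5,205+433/5),(225+207/4,105+40/4)),
 ('blue2',(290+709/5,205+105/5),(225+37/4,105+200/4)),('blue3tab',(290+742/5,205+330/5),(225+115/4,105+75/4))):
    p,e=tri((a,*u),(b,*v));P[n]=p;print(n,p.round(4),np.round(e,4))
d=P['collar']-P['ball'];print('lever yaw(outward)',np.degrees(np.arctan2(-d[1],-d[0])),np.linalg.norm(d))
for n,c in(('ball',(301.25,132)),('collar',(310.25,144.5)),('knob',(335,204)),('leverinner',(225+440/4,105+300/4))): print(n,onz(b,*c,.235).round(4))
for n,c in(('ball',(360.2,222.4)),('collar',(343.6,210))): print(n,onz(a,*c,.235).round(4))
h=P['lip']-P['tab'];print('mouth yaw',np.degrees(np.arctan2(h[1],h[0])))
E
```

```text
tab [0.4581 0.293  0.1379] [0.0004 0.0004]
lip [0.4684 0.2859 0.0906] [0.0013 0.0013]
disc [0.4577 0.2924 0.0098] [0.0008 0.0008]
ball [0.5526 0.174  0.2342] [0.0008 0.0008]
collar [0.5547 0.108  0.2349] [0.0011 0.0011]
ltab [0.5455 0.3942 0.139 ] [0.001 0.001]
blue2 [0.3353 0.2593 0.1405] [0.0018 0.0018]
blue3tab [0.4511 0.3832 0.1387] [0.0001 0.0001]
lever yaw(outward) 91.81326618345547 0.06605091346534145
ball [0.5528 0.1726 0.235 ]
collar [0.5555 0.1071 0.235 ]
knob [ 0.5198 -0.1401  0.235 ]
leverinner [ 0.5601 -0.06    0.235 ]
ball [0.5524 0.1749 0.235 ]
collar [0.5537 0.1086 0.235 ]
mouth yaw -34.91859219133407
```

View pics/wrist0.png

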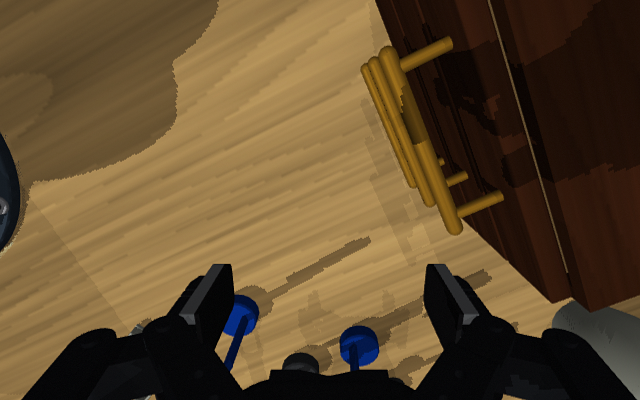

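Heavy weight: grey, wide dark disc, scene (407,282), side (267,163), at about (0.458, 0.293). The other grey one has a clearly smaller disc. Mouth yaw is about -35°, and the lever points outward at yaw 92°. Moving above it.

Call:
drive_tool([
  {"twist": 0.082,"hand": 0.7},
  {"twist": 0.082,"hand": 0.7},
  {"dx": -40,"dy": 1,"hand": 0.7},
  {"dx": -40,"dy": 1,"hand": 0.7},
  {"dx": -40,"dy": 1,"hand": 0.7},
  {"dx": -40,"dy": 1,"hand": 0.7},
  {"dx": -40,"dy": 1,"hand": 0.7},
  {"dx": -20,"dy": 1,"hand": 0.7},
  {"dx": 0,"hand": 0.7},
], force=40)

```text
$.moves[0]: bad value
```

```bash
python3 - <<'E'
from h import *
s=dump('wrist','wrist1');o=arm.get_obs()
R=cv2.Rodrigues(o['tcp_rot'])[0];print(o['position'],R.round(3))
d=np.array([.458,.293,o['position'][2]])-o['position'];print('tool d',R.T@d)
for n,p in dict(tabtop=(.458,.293,.17),tabc=(.458,.293,.1415),disc=(.458,.2925,.022)).items(): print(n,proj(s,p))
E
```

```text
[0.21595774 0.450732   0.24502291] [[-0.902  0.432 -0.   ]
 [ 0.432  0.902 -0.001]
 [ 0.    -0.001 -1.   ]]
tool d [-2.86434851e-01 -3.76685138e-02  2.49426949e-05]
tabtop (np.float64(288.4231527990623), np.float64(508.5948469267106))
tabc (np.float64(291.7067289619816), np.float64(474.95756212320975))
disc (np.float64(300.8341143744684), np.float64(378.21011054780104))
```

View pics/wrist1.png

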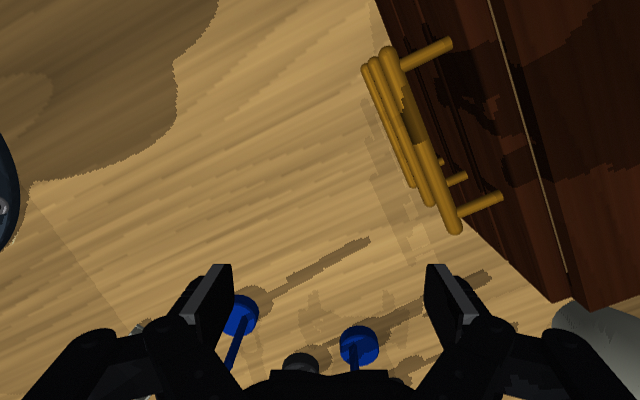

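Refused; the picture is unchanged. I'll fill in every field.

Call:
drive_tool([
  {"dx": 0,"dy": 0,"dz": 0,"twist": 0.082,"hand": 0.7},
  {"dx": 0,"dy": 0,"dz": 0,"twist": 0.082,"hand": 0.7},
  {"dx": -40,"dy": 1,"dz": 0,"twist": 0,"hand": 0.7},
  {"dx": -40,"dy": 1,"dz": 0,"twist": 0,"hand": 0.7},
  {"dx": -40,"dy": 1,"dz": 0,"twist": 0,"hand": 0.7},
  {"dx": -40,"dy": 1,"dz": 0,"twist": 0,"hand": 0.7},
  {"dx": -40,"dy": 1,"dz": 0,"twist": 0,"hand": 0.7},
  {"dx": -20,"dy": 1,"dz": 0,"twist": 0,"hand": 0.7},
  {"dx": 0,"dy": 0,"dz": 0,"twist": 0,"hand": 0.7},
], force=40)

```text
clock: 1.1
position: [0.4045, 0.3237, 0.2434]
tcp_rot: [-0.95, -2.993, 0.004]
ft_force: [-0.7, -0.2, -0.3]
opening: 0.0599
```

```bash
python3 - <<'E'
from h import *
s=dump('wrist','wrist2');o=arm.get_obs()
R=cv2.Rodrigues(o['tcp_rot'])[0];print(o['position'],R.round(3))
d=np.array([.458,.293,o['position'][2]])-o['position'];print('tool d',R.T@d)
for n,p in dict(tabtop=(.458,.293,.17),tabc=(.458,.293,.1415),disc=(.458,.2925,.022)).items(): print(n,proj(s,p))
E
```

```text
[0.40358568 0.32425767 0.24334755] [[-0.817  0.576 -0.002]
 [ 0.576  0.817 -0.002]
 [ 0.    -0.003 -1.   ]]
tool d [-6.24834307e-02  5.81191368e-03 -4.90173594e-05]
tabtop (np.float64(337.55111470045557), np.float64(302.9386979502134))
tabc (np.float64(336.75192547281205), np.float64(281.2418696283862))
disc (np.float64(334.2900779944755), np.float64(224.43979731727345))
```

View pics/wrist2.png

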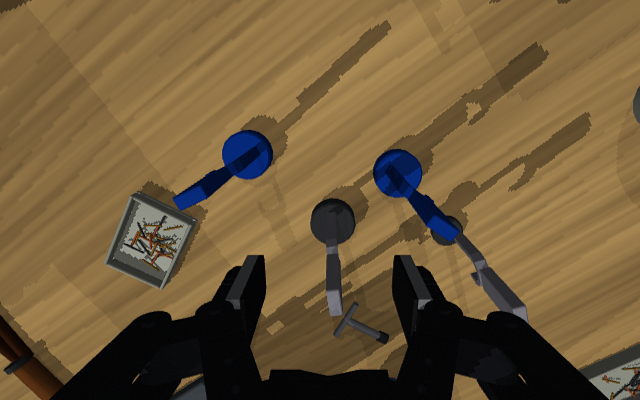

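The weight's tab sits between the pads at (335,303), as predicted. Go over it and down.

Call:
drive_tool([
  {"dx": -32,"dy": 3,"dz": 0,"twist": 0,"hand": 0.7},
  {"dx": -30,"dy": 2,"dz": 0,"twist": 0,"hand": 0.7},
  {"dx": 0,"dy": 0,"dz": 0,"twist": 0,"hand": 0.7},
])

```text
clock: 1.45
position: [0.4564, 0.2937, 0.2432]
tcp_rot: [-0.944, -2.994, 0.004]
ft_force: [-0.9, -0.0, -0.1]
opening: 0.0598
```

```bash
python3 - <<'E'
from h import *
o=arm.get_obs()
R=cv2.Rodrigues(o['tcp_rot'])[0]
d=np.array([.458,.293,.1435])-o['position'];print('tool d',R.T@d)
E
```

```text
tool d [-0.00182685  0.00069761  0.09967848]
```

Call:
drive_tool([
  {"dx": -2,"dy": 1,"dz": 35,"twist": 0,"hand": 0.7},
  {"dx": 0,"dy": 0,"dz": 35,"twist": 0,"hand": 0.7},
  {"dx": 0,"dy": 0,"dz": 30,"twist": 0,"hand": 0.7},
  {"dx": 0,"dy": 0,"dz": 0,"twist": 0,"hand": 0.7},
])

```text
clock: 1.85
position: [0.4556, 0.2966, 0.1411]
tcp_rot: [-0.94, -2.996, 0.001]
ft_force: [0.4, -0.6, 0.0]
opening: 0.0596
```

Call:
drive_tool([
  {"dx": 0,"dy": 0,"dz": 0,"twist": 0,"hand": 0},
  {"dx": 0,"dy": 0,"dz": 0,"twist": 0,"hand": 0},
  {"dx": 0,"dy": 0,"dz": 0,"twist": 0,"hand": 0},
  {"dx": 0,"dy": 0,"dz": 0,"twist": 0,"hand": 0},
  {"dx": 0,"dy": 0,"dz": 0,"twist": 0,"hand": 0},
  {"dx": 0,"dy": 0,"dz": 0,"twist": 0,"hand": 0},
  {"dx": 0,"dy": 0,"dz": 0,"twist": 0,"hand": 0},
  {"dx": 0,"dy": 0,"dz": 0,"twist": 0,"hand": 0},
], force=60)

```text
clock: 2.65
position: [0.4557, 0.2993, 0.1465]
tcp_rot: [0.937, 2.998, 0.006]
ft_force: [0.2, -0.2, -2.9]
opening: 0.0094
```

Call:
drive_tool([
  {"dx": 0,"dy": 0,"dz": -10,"twist": 0,"hand": 0},
  {"dx": 0,"dy": 0,"dz": -30,"twist": 0,"hand": 0},
  {"dx": 0,"dy": 0,"dz": -35,"twist": 0,"hand": 0},
  {"dx": 0,"dy": 0,"dz": -35,"twist": 0,"hand": 0},
  {"dx": 0,"dy": 0,"dz": -35,"twist": 0,"hand": 0},
  {"dx": 0,"dy": 0,"dz": -25,"twist": 0,"hand": 0},
  {"dx": 0,"dy": 0,"dz": 0,"twist": -0.13,"hand": 0},
  {"dx": 0,"dy": 0,"dz": 0,"twist": -0.13,"hand": 0},
  {"dx": 0,"dy": 0,"dz": 0,"twist": -0.13,"hand": 0},
  {"dx": 0,"dy": 0,"dz": 0,"twist": -0.13,"hand": 0},
  {"dx": 0,"dy": 0,"dz": 0,"twist": -0.13,"hand": 0},
  {"dx": 0,"dy": 0,"dz": 0,"twist": 0,"hand": 0},
])

```text
clock: 3.85
position: [0.4538, 0.2972, 0.3317]
tcp_rot: [-0.106, 3.135, 0.008]
ft_force: [-0.4, -0.2, -3.7]
opening: 0.009
```

```bash
python3 - <<'E'
from h import *
s=dump('wrist','wrist3');o=arm.get_obs()
dump('scene','scene3');dump('side','side3')
R=cv2.Rodrigues(o['tcp_rot'])[0];print(o['position'],R.round(3),o['opening'],o['ft_force'])
t=np.array([.470,.065,.3195]);print('tool d',R.T@(t-o['position']))
E
```

```text
[0.45383554 0.29720055 0.33175023] [[-0.998 -0.063  0.005]
 [-0.063  0.998  0.005]
 [-0.005  0.005 -1.   ]] 0.009057101125409035 [-0.56720898 -0.70269649 -4.23720974]
tool d [-0.00142822 -0.23281504  0.01111621]
```

View pics/wrist3.png

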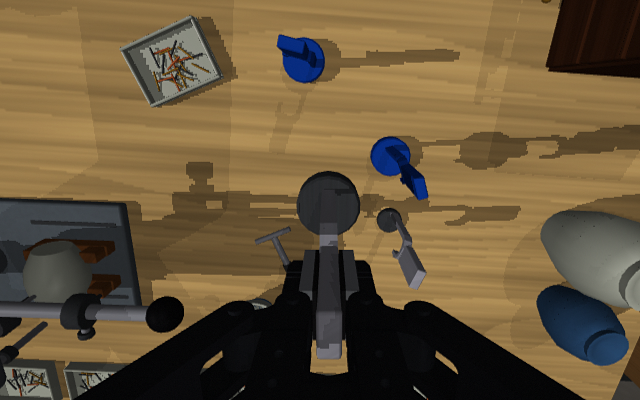

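Weight hangs straight in the jaws, disc at (328,204); collar at (80,312) and ball at (165,314) are also in view.

```bash
python3 - <<'E'
from h import *
s=load('wrist3');o=arm.get_obs();R=cv2.Rodrigues(o['tcp_rot'])[0]
p=onz(s,328.5,204,o['position'][2]-.1465+.0);print('disc under (z0)',R.T@(p-o['position']))
p=onz(s,328.5,204,o['position'][2]-.1465+.022);print('disc top',R.T@(p-o['position']))
for n,c in dict(ball=(165,314),colc=(80,312),colL=(62,311),colR=(98,313)).items(): print(n,onz(s,*c,.235).round(4))
g=cv2.resize(s['img'][260:360,0:200],(800,400),interpolation=cv2.INTER_CUBIC)
a=load('scene3')['img'][190:250,310:390];g2=cv2.resize(a,(400,200*3//2),interpolation=cv2.INTER_CUBIC)
b=load('side3')['img'][110:170,270:350];g3=cv2.resize(b,(400,300),interpolation=cv2.INTER_CUBIC)
save(np.vstack([g[:300],np.hstack([g2,g3])]),'c4.png')
E
```

```text
disc under (z0) [-0.01196821  0.00024241  0.14656371]
disc top [-0.00450386  0.00023025  0.12452627]
ball [0.5513 0.1727 0.235 ]
colc [0.5538 0.105  0.235 ]
colL [0.5538 0.0908 0.235 ]
colR [0.5538 0.1192 0.235 ]
```

View pics/c4.png

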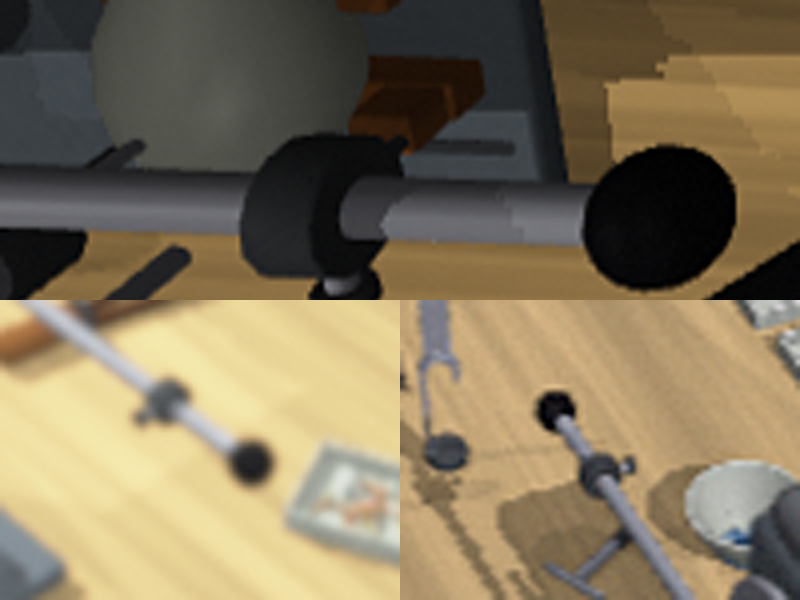

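Call:
drive_tool([
  {"dx": 0,"dy": -30,"dz": 0,"twist": 0.03,"hand": 0},
  {"dx": 0,"dy": -40,"dz": 0,"twist": 0,"hand": 0},
  {"dx": 0,"dy": -40,"dz": 0,"twist": 0,"hand": 0},
  {"dx": 0,"dy": -40,"dz": 0,"twist": 0,"hand": 0},
  {"dx": 0,"dy": -40,"dz": 0,"twist": 0,"hand": 0},
  {"dx": 0,"dy": -30,"dz": 0,"twist": 0,"hand": 0},
  {"dx": 0,"dy": 0,"dz": 0,"twist": 0,"hand": 0},
  {"dx": 0,"dy": 0,"dz": 0,"twist": 0,"hand": 0},
])

```text
clock: 4.8
position: [0.4589, 0.0699, 0.3302]
tcp_rot: [-0.01, 3.137, 0.007]
ft_force: [-0.9, 1.3, -3.8]
opening: 0.0093
```

```bash
python3 - <<'E'
from h import *
o=arm.get_obs()
R=cv2.Rodrigues(o['tcp_rot'])[0];print(o['position'],R.round(3),o['opening'],o['ft_force'])
t=np.array([.550,.067,.326]);print('tool d',R.T@(t-o['position']))
E
```

```text
[0.4588537  0.06992626 0.33015789] [[-1.    -0.006  0.004]
 [-0.006  1.     0.004]
 [-0.004  0.004 -1.   ]] 0.00932012809988779 [-0.91593216  1.34800365 -3.78125256]
tool d [-0.09110673 -0.00351653  0.00454949]
```

Call:
drive_tool([
  {"dx": -25,"dy": -1,"dz": 2,"twist": -0.026,"hand": 0},
  {"dx": -25,"dy": -1,"dz": 0,"twist": 0,"hand": 0},
  {"dx": -25,"dy": 0,"dz": 0,"twist": 0,"hand": 0},
  {"dx": -15,"dy": 0,"dz": 0,"twist": 0,"hand": 0},
  {"dx": 0,"dy": 0,"dz": 0,"twist": 0,"hand": 0},
  {"dx": 0,"dy": 0,"dz": 0,"twist": 0,"hand": 0},
])

```text
clock: 5.4
position: [0.5514, 0.0754, 0.3284]
tcp_rot: [-0.045, 3.137, 0.009]
ft_force: [0.5, 0.2, -3.5]
opening: 0.0092
```

```bash
python3 - <<'E'
from h import *
o=arm.get_obs()
R=cv2.Rodrigues(o['tcp_rot'])[0];print(o['position'],R.round(3),o['opening'],o['ft_force'])
t=np.array([.550,.067,.326]);print('tool d',R.T@(t-o['position']))
w=dump('wrist','wrist5');b=dump('side','side5');a=dump('scene','scene5')
g1=cv2.resize(b['img'][100:200,270:370],(400,400),interpolation=cv2.INTER_CUBIC)
g2=cv2.resize(a['img'][160:260,300:400],(400,400),interpolation=cv2.INTER_CUBIC)
save(np.hstack([g1,g2]),'c5.png')
E
```

```text
[0.55136384 0.07542236 0.32835719] [[-1.    -0.029  0.004]
 [-0.029  1.     0.006]
 [-0.004  0.005 -1.   ]] 0.009164281039697096 [ 0.4846384   0.18887842 -3.54738271]
tool d [ 0.00161607 -0.00839224  0.0023046 ]
```

View pics/c5.png

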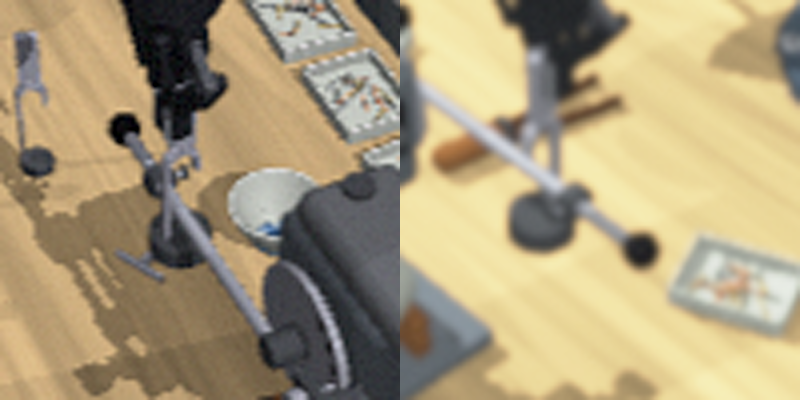

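Lever sits in the hook's mouth between stem and lip. Lower it.

Call:
drive_tool([
  {"dx": 0,"dy": 0,"dz": 15,"twist": 0,"hand": 0},
  {"dx": 0,"dy": 0,"dz": 12,"twist": 0,"hand": 0},
  {"dx": 0,"dy": 0,"dz": 8,"twist": 0,"hand": 0},
  {"dx": 0,"dy": 0,"dz": 0,"twist": 0,"hand": 0},
  {"dx": 0,"dy": 0,"dz": 0,"twist": 0,"hand": 0},
])

```text
clock: 6.05
position: [0.5491, 0.0756, 0.2951]
tcp_rot: [-0.045, 3.133, 0.009]
ft_force: [0.4, -0.3, -4.4]
opening: 0.0092
```

Call:
drive_tool([
  {"dx": 0,"dy": 0,"dz": 5,"twist": 0,"hand": 0},
  {"dx": 0,"dy": 0,"dz": 3,"twist": 0,"hand": 0},
  {"dx": 0,"dy": 0,"dz": 0,"twist": 0,"hand": 0},
])

```text
clock: 6.35
position: [0.5494, 0.0757, 0.2877]
tcp_rot: [-0.045, 3.132, 0.01]
ft_force: [0.3, -1.0, -4.2]
opening: 0.0091
```

Call:
drive_tool([
  {"dx": 0,"dy": 0,"dz": 2,"twist": 0,"hand": 0},
  {"dx": 0,"dy": 0,"dz": 0,"twist": 0,"hand": 0},
])

```text
clock: 6.55
position: [0.5495, 0.0757, 0.2856]
tcp_rot: [-0.045, 3.132, 0.01]
ft_force: [-0.3, 0.6, -3.9]
opening: 0.0091
```

Call:
drive_tool([
  {"dx": 0,"dy": 0,"dz": 2,"twist": 0,"hand": 0},
  {"dx": 0,"dy": 0,"dz": 0,"twist": 0,"hand": 0},
])

```text
clock: 6.75
position: [0.5496, 0.0757, 0.2835]
tcp_rot: [-0.045, 3.132, 0.01]
ft_force: [-0.6, -0.5, -3.3]
opening: 0.0094
```

Call:
drive_tool([
  {"dx": 0,"dy": 0,"dz": 1.5,"twist": 0,"hand": 0},
  {"dx": 0,"dy": 0,"dz": 0,"twist": 0,"hand": 0},
])

```text
clock: 6.95
position: [0.5496, 0.0757, 0.2819]
tcp_rot: [-0.045, 3.131, 0.01]
ft_force: [-0.4, 0.2, -4.1]
opening: 0.0092
```

Call:
drive_tool([
  {"dx": 0,"dy": 0,"dz": 1,"twist": 0,"hand": 0},
  {"dx": 0,"dy": 0,"dz": 0,"twist": 0,"hand": 0},
])

```text
clock: 7.15
position: [0.5496, 0.0757, 0.2808]
tcp_rot: [-0.045, 3.131, 0.01]
ft_force: [-0.5, 0.3, -4.2]
opening: 0.0093
```

Call:
drive_tool([
  {"dx": 0,"dy": 0,"dz": 2,"twist": 0,"hand": 0},
  {"dx": 0,"dy": 0,"dz": 0,"twist": 0,"hand": 0},
])

```text
clock: 7.35
position: [0.5498, 0.0758, 0.279]
tcp_rot: [-0.045, 3.131, 0.01]
ft_force: [-0.7, -0.0, -1.5]
opening: 0.0092
```

Call:
drive_tool([
  {"dx": 0,"dy": 0,"dz": 1.5,"twist": 0,"hand": 0},
  {"dx": 0,"dy": 0,"dz": 0,"twist": 0,"hand": 0},
])

```text
clock: 7.55
position: [0.5498, 0.0758, 0.2777]
tcp_rot: [-0.045, 3.13, 0.01]
ft_force: [-1.0, -0.1, 0.8]
opening: 0.0093
```

Hook is seated on the lever. Slide outward, watching the force.

Call:
drive_tool([
  {"dx": 0,"dy": 4,"dz": -1,"twist": 0,"hand": 0},
  {"dx": 0,"dy": 5,"dz": 0,"twist": 0,"hand": 0},
  {"dx": 0,"dy": 4,"dz": 0,"twist": 0,"hand": 0},
  {"dx": 0,"dy": 0,"dz": 0,"twist": 0,"hand": 0},
])

```text
clock: 7.95
position: [0.549, 0.0896, 0.2788]
tcp_rot: [-0.045, 3.131, 0.009]
ft_force: [-1.0, -0.2, -2.4]
opening: 0.0092
```

Call:
drive_tool([
  {"dx": 0,"dy": 2,"dz": 0,"twist": 0,"hand": 0},
  {"dx": 0,"dy": 0,"dz": 0,"twist": 0,"hand": 0},
])

```text
clock: 8.15
position: [0.549, 0.0921, 0.2787]
tcp_rot: [-0.045, 3.131, 0.009]
ft_force: [-1.0, 0.9, -1.6]
opening: 0.0095
```

Call:
drive_tool([
  {"dx": 0,"dy": 2,"dz": 0,"twist": 0,"hand": 0},
  {"dx": 0,"dy": 0,"dz": 0,"twist": 0,"hand": 0},
])

```text
clock: 8.35
position: [0.5489, 0.0938, 0.2787]
tcp_rot: [-0.045, 3.131, 0.007]
ft_force: [-1.5, -2.7, -1.5]
opening: 0.0091
```

Call:
drive_tool([
  {"dx": 0,"dy": 1.5,"dz": 0,"twist": 0,"hand": 0},
  {"dx": 0,"dy": 0,"dz": 0,"twist": 0,"hand": 0},
])

```text
clock: 8.55
position: [0.5489, 0.0939, 0.2786]
tcp_rot: [-0.043, 3.131, 0.002]
ft_force: [-1.3, -2.7, -2.4]
opening: 0.0091
```

Call:
drive_tool([
  {"dx": 0,"dy": 1.5,"dz": 0,"twist": 0,"hand": 0},
  {"dx": 0,"dy": 0,"dz": 0,"twist": 0,"hand": 0},
])

```text
clock: 8.75
position: [0.5489, 0.094, 0.2785]
tcp_rot: [-0.041, 3.131, -0.003]
ft_force: [-1.5, -2.2, -1.7]
opening: 0.0093
```

Firm against the collar at y≈0.094. Settle and release.

Call:
drive_tool([
  {"dx": 0,"dy": 0,"dz": 1,"twist": 0,"hand": 0},
  {"dx": 0,"dy": 0,"dz": 0,"twist": 0,"hand": 0.15},
  {"dx": 0,"dy": 0,"dz": 0,"twist": 0,"hand": 0.3},
  {"dx": 0,"dy": 0,"dz": 0,"twist": 0,"hand": 0.45},
  {"dx": 0,"dy": 0,"dz": 0,"twist": 0,"hand": 0.5},
  {"dx": 0,"dy": 0,"dz": 0,"twist": 0,"hand": 0.5},
])

```text
clock: 9.35
position: [0.5497, 0.0952, 0.2782]
tcp_rot: [-0.042, 3.129, 0.001]
ft_force: [0.6, 0.5, 0.5]
opening: 0.0426
```

Call:
drive_tool([
  {"dx": 0,"dy": 0,"dz": -10,"twist": 0,"hand": 0.5},
  {"dx": 0,"dy": 0,"dz": -30,"twist": 0,"hand": 0.5},
  {"dx": 0,"dy": 0,"dz": -35,"twist": 0,"hand": 0.5},
  {"dx": 0,"dy": 0,"dz": -25,"twist": 0,"hand": 0.5},
  {"dx": 0,"dy": 0,"dz": 0,"twist": 0,"hand": 0.5},
])

```text
clock: 9.85
position: [0.5472, 0.095, 0.3841]
tcp_rot: [-0.042, 3.129, 0.002]
ft_force: [1.0, 0.2, 0.6]
opening: 0.0429
```

```bash
python3 - <<'E'
from h import *
o=arm.get_obs()
R=cv2.Rodrigues(o['tcp_rot'])[0];print(o['position'],R.round(3),o['opening'],o['ft_force'])
w=dump('wrist','wrist6');b=dump('side','side6');a=dump('scene','scene6')
g1=cv2.resize(b['img'][120:220,290:365],(300,400),interpolation=cv2.INTER_CUBIC)
g2=cv2.resize(a['img'][180:260,310:390],(400,400),interpolation=cv2.INTER_CUBIC)[:,50:350]
g=np.hstack([g1,g2]);g3=cv2.resize(w['img'],(320,200))
out=np.zeros((600,600,3),np.uint8);out[:400]=g;out[400:,:320]=g3
save(out,'c6.png')
print('knob px side',proj(b,(.52,-.14,.235)))
E
```

```text
[0.5471648  0.09501739 0.3841042 ] [[-1.    -0.027  0.012]
 [-0.027  1.     0.001]
 [-0.012  0.001 -1.   ]] 0.04286960717543739 [1.03033859 0.21888653 0.58828356]
knob px side (np.float64(335.03319192383736), np.float64(203.95690237724685))
```

View pics/c6.png

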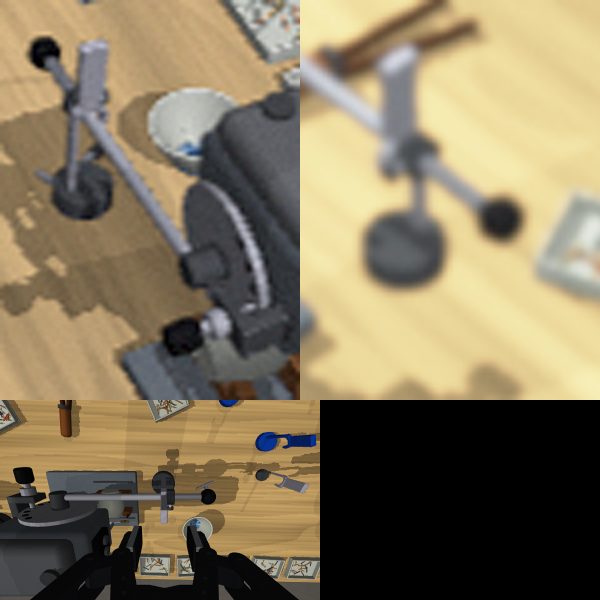

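Weight hangs freely at the collar. The knob is visible in both views; triangulate it.

```bash
python3 - <<'E'
from h import *
w=load('wrist6');b=load('side6');o=arm.get_obs();R=cv2.Rodrigues(o['tcp_rot'])[0]
def blob(s,x0,x1,y0,y1,t=45):
    g=s['img'][y0:y1,x0:x1].max(2);m=(g<t).astype(np.uint8)
    n,l,st,ce=cv2.connectedComponentsWithStats(m)
    for i in range(1,n):
        if st[i,4]>25: print(st[i]+np.array([x0,y0,0,0,0]),(ce[i]+[x0,y0]).round(1))
print('wrist');blob(w,20,85,120,185)
print('side');blob(b,322,348,190,216)
for p in((48,150),): print(onz(w,*p,.235))
E
```

```text
wrist
[  26  134   47   51 1212] [ 48.3 151.5]
side
[331 200  10   9  73] [335.2 203.9]
[ 0.52006919 -0.14023168  0.235     ]
```

Call:
drive_tool([
  {"dx": 15,"dy": -20,"dz": 0,"twist": 0,"hand": 0.41},
  {"dx": 20,"dy": -40,"dz": 0,"twist": 0,"hand": 0.41},
  {"dx": 5,"dy": -40,"dz": 0,"twist": 0,"hand": 0.41},
  {"dx": 0,"dy": -40,"dz": 0,"twist": 0,"hand": 0.41},
  {"dx": 0,"dy": -40,"dz": 0,"twist": 0,"hand": 0.41},
  {"dx": 0,"dy": -40,"dz": 0,"twist": 0,"hand": 0.41},
  {"dx": 0,"dy": 0,"dz": 0,"twist": 0,"hand": 0.41},
  {"dx": 0,"dy": 0,"dz": 0,"twist": 0,"hand": 0.41},
])

```text
clock: 10.8
position: [0.5077, -0.1329, 0.3712]
tcp_rot: [0.046, -3.135, -0.003]
ft_force: [-0.1, -0.4, 0.2]
opening: 0.035
```

```bash
python3 - <<'E'
from h import *
o=arm.get_obs()
R=cv2.Rodrigues(o['tcp_rot'])[0];print(R.round(3),o['ft_force'],o['opening'])
print('tool d',R.T@(np.array([.517,-.140,.231])-o['position']))
E
```

```text
[[-1.    -0.029 -0.006]
 [-0.029  1.     0.002]
 [ 0.006  0.002 -1.   ]] [-0.10607694 -0.44139086  0.23750695] 0.03500558611873646
tool d [-0.00990251 -0.00763346  0.14010147]
```

Call:
drive_tool([
  {"dx": -10,"dy": -8,"dz": 15,"twist": 0,"hand": 0.41},
  {"dx": 0,"dy": 0,"dz": 35,"twist": 0,"hand": 0.41},
  {"dx": 0,"dy": 0,"dz": 30,"twist": 0,"hand": 0.41},
  {"dx": 0,"dy": 0,"dz": 15,"twist": 0,"hand": 0.41},
  {"dx": 0,"dy": 0,"dz": 0,"twist": 0,"hand": 0.41},
  {"dx": 0,"dy": 0,"dz": 0,"twist": 0,"hand": 0.41},
])

```text
clock: 11.4
position: [0.5165, -0.1351, 0.2708]
tcp_rot: [0.054, -3.132, -0.006]
ft_force: [0.4, 0.9, 0.0]
opening: 0.0354
```

```bash
python3 - <<'E'
from h import *
o=arm.get_obs()
R=cv2.Rodrigues(o['tcp_rot'])[0];print(R.round(3),o['ft_force'],o['position'])
print('tool d',R.T@(np.array([.517,-.140,.231])-o['position']))
w=dump('wrist','wrist7');
save(w['img'],'w7.png')
E
```

```text
[[-0.999 -0.034 -0.009]
 [-0.034  0.999  0.004]
 [ 0.009  0.004 -1.   ]] [0.39291235 0.90717091 0.02553636] [ 0.51650872 -0.13506728  0.27082651]
tool d [-0.00068113 -0.00510094  0.03980251]
```

View pics/w7.png

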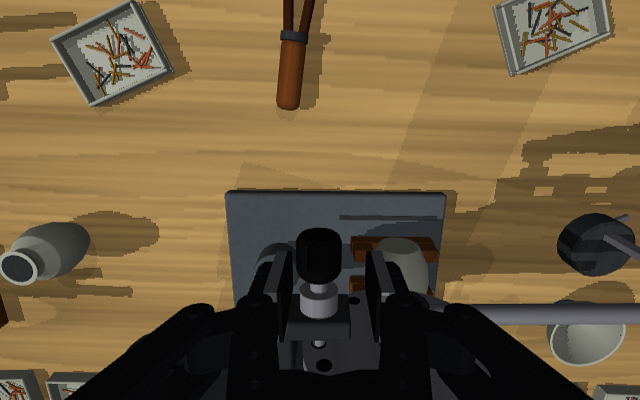

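Knob at (319,255) sits slightly left of the jaw centre (~325), which agrees with the computed -5 mm in y. Descend.

Call:
drive_tool([
  {"dx": 0,"dy": -5,"dz": 0,"twist": 0,"hand": 0.41},
  {"dx": 0,"dy": 0,"dz": 0,"twist": 0,"hand": 0.41},
  {"dx": 0,"dy": 0,"dz": 15,"twist": 0,"hand": 0.41},
  {"dx": 0,"dy": 0,"dz": 15,"twist": 0,"hand": 0.41},
  {"dx": 0,"dy": 0,"dz": 10,"twist": 0,"hand": 0.41},
  {"dx": 0,"dy": 0,"dz": 0,"twist": 0,"hand": 0.41},
  {"dx": 0,"dy": 0,"dz": 0,"twist": 0,"hand": 0.41},
])

```text
clock: 12.15
position: [0.5191, -0.1411, 0.2346]
tcp_rot: [0.054, -3.14, -0.002]
ft_force: [-1.5, -0.9, -0.6]
opening: 0.0351
```

Call:
drive_tool([
  {"dx": 1,"dy": 0,"dz": 5,"twist": 0,"hand": 0.41},
  {"dx": 0,"dy": 0,"dz": 0,"twist": 0,"hand": 0.1},
  {"dx": 0,"dy": 0,"dz": 0,"twist": 0,"hand": 0},
  {"dx": 0,"dy": 0,"dz": 0,"twist": 0,"hand": 0},
  {"dx": 0,"dy": 0,"dz": 0,"twist": 0,"hand": 0},
  {"dx": 0,"dy": 0,"dz": 0,"twist": 0,"hand": 0},
], force=90)

```text
clock: 12.75
position: [0.5183, -0.1406, 0.2304]
tcp_rot: [0.054, -3.141, -0.004]
ft_force: [-0.8, 2.1, -2.3]
opening: 0.0224
```

Call:
drive_tool([
  {"dx": 4,"dy": 0,"dz": 0,"twist": 0,"hand": 0},
  {"dx": 4,"dy": 0,"dz": 0,"twist": 0,"hand": 0},
  {"dx": 4,"dy": 0,"dz": 0,"twist": 0,"hand": 0},
  {"dx": 4,"dy": 0,"dz": 0,"twist": 0,"hand": 0},
])

```text
clock: 13.15
position: [0.5067, -0.1409, 0.2305]
tcp_rot: [-0.056, 3.133, 0.005]
ft_force: [10.0, 2.2, -8.9]
opening: 0.022
```

Call:
drive_tool([
  {"dx": 4,"dy": 0,"dz": 0,"twist": 0,"hand": 0},
  {"dx": 4,"dy": 0,"dz": 0,"twist": 0,"hand": 0},
  {"dx": 3,"dy": 0,"dz": 0,"twist": 0,"hand": 0},
])

```text
clock: 13.45
position: [0.5021, -0.141, 0.2309]
tcp_rot: [-0.058, 3.12, 0.007]
ft_force: [33.0, 2.5, -23.7]
opening: 0.0223
```

At the stop (16 mm travelled, force rising to 33 N). Hold gently while the lever sinks.

Call:
drive_tool([
  {"dx": 1,"dy": 0,"dz": 0,"twist": 0,"hand": 0},
  {"dx": 1,"dy": 0,"dz": 0,"twist": 0,"hand": 0},
  {"dx": 1,"dy": 0,"dz": 0,"twist": 0,"hand": 0},
  {"dx": 1,"dy": 0,"dz": 0,"twist": 0,"hand": 0},
  {"dx": 1,"dy": 0,"dz": 0,"twist": 0,"hand": 0},
  {"dx": 1,"dy": 0,"dz": 0,"twist": 0,"hand": 0},
  {"dx": 1,"dy": 0,"dz": 0,"twist": 0,"hand": 0},
  {"dx": 1,"dy": 0,"dz": 0,"twist": 0,"hand": 0},
])

```text
clock: 14.25
position: [0.5031, -0.141, 0.2303]
tcp_rot: [-0.06, 3.103, 0.009]
ft_force: [9.7, 1.9, -8.3]
opening: 0.0222
```

Call:
drive_tool([
  {"dx": 1,"dy": 0,"dz": 0,"twist": 0,"hand": 0},
  {"dx": 1,"dy": 0,"dz": 0,"twist": 0,"hand": 0},
  {"dx": 1,"dy": 0,"dz": 0,"twist": 0,"hand": 0},
  {"dx": 1,"dy": 0,"dz": 0,"twist": 0,"hand": 0},
  {"dx": 1,"dy": 0,"dz": 0,"twist": 0,"hand": 0},
  {"dx": 1,"dy": 0,"dz": 0,"twist": 0,"hand": 0},
  {"dx": 1,"dy": 0,"dz": 0,"twist": 0,"hand": 0},
  {"dx": 1,"dy": 0,"dz": 0,"twist": 0,"hand": 0},
])

```text
clock: 15.05
position: [0.5031, -0.141, 0.2303]
tcp_rot: [-0.061, 3.088, 0.011]
ft_force: [10.1, 2.7, -8.4]
opening: 0.0222
```

```bash
python3 - <<'E'
from h import *
def ball(s,c):
    x0,y0=int(c[0])-16,int(c[1])-14
    g=s['img'][y0:y0+44,x0:x0+32].max(2);n,l,st,ce=cv2.connectedComponentsWithStats((g<45).astype(np.uint8))
    return [((ce[i]+[x0,y0]).round(1).tolist(),int(st[i,4])) for i in range(1,n) if st[i,4]>20]
a0=load('scene6');b0=load('side6')
a=dump('scene','scene8');b=dump('side','side8')
for s in(a0,a):print('scene',ball(s,(360,222)))
for s in(b0,b):print('side',ball(s,(301,132)))
p=(.5526,.174-.008,.235-.065);print('expected down',proj(a,p),proj(b,p))
o=arm.get_obs();print(o['clock'],o['position'],o['ft_force'])
E
```

```text
scene []
scene []
side [([300.4, 132.5], 32)]
side [([304.0, 138.7], 104), ([313.0, 158.9], 23)]
expected down (np.float64(356.9689486949165), np.float64(236.8829263833891)) (np.float64(302.4672116855017), np.float64(147.41574960671917))
15.15 [ 0.50312253 -0.14098092  0.23028736] [11.02438556  1.86309303 -7.66479003]
```

Call:
drive_tool([
  {"dx": 1.5,"dy": 0,"dz": 0,"twist": 0,"hand": 0},
  {"dx": 1.5,"dy": 0,"dz": 0,"twist": 0,"hand": 0},
  {"dx": 1.5,"dy": 0,"dz": 0,"twist": 0,"hand": 0},
  {"dx": 1.5,"dy": 0,"dz": 0,"twist": 0,"hand": 0},
  {"dx": 1.5,"dy": 0,"dz": 0,"twist": 0,"hand": 0},
])

```text
clock: 15.65
position: [0.5025, -0.141, 0.2303]
tcp_rot: [-0.063, 3.075, 0.012]
ft_force: [16.0, 2.6, -12.4]
opening: 0.0221
```

```bash
python3 - <<'E'
from h import *
a=dump('scene','scene9');b=dump('side','side9')
for k in('scene0','scene6','scene8','scene9'):
    g=load(k)['img'][205:260,335:385].max(2);n,l,st,ce=cv2.connectedComponentsWithStats((g<65).astype(np.uint8))
    print(k,[((ce[i]+[335,205]).round(1).tolist(),int(st[i,4])) for i in range(1,n) if st[i,4]>8])
for k in('side0','side6','side8','side9'):
    g=load(k)['img'][120:165,290:325].max(2);n,l,st,ce=cv2.connectedComponentsWithStats((g<35).astype(np.uint8))
    print(k,[((ce[i]+[290,120]).round(1).tolist(),int(st[i,4])) for i in range(1,n) if st[i,4]>8])
o=arm.get_obs();print(o['clock'],o['position'],o['ft_force'])
for th in (0,.1,.2,.25):
    p=(.5526+.0083*(1-np.cos(th)),-.088+.262*np.cos(th),.235-.262*np.sin(th));print(th,proj(a,p),proj(b,p))
E
```

```text
scene0 [([359.8, 222.3], 32)]
scene6 [([359.5, 223.4], 31)]
scene8 [([356.6, 236.6], 29)]
scene9 [([356.6, 236.6], 29)]
side0 [([300.5, 131.4], 31)]
side6 [([300.4, 132.5], 32)]
side8 [([303.3, 140.7], 60)]
side9 [([302.5, 136.5], 13), ([301.5, 147.0], 24)]
15.75 [ 0.5024952  -0.1410116   0.23032437] [ 16.54036098   2.83223353 -11.36757646]
0 (np.float64(359.9134259858766), np.float64(222.24918536974184)) (np.float64(301.02069577380917), np.float64(131.75796403711757))
0.1 (np.float64(359.1660780035594), np.float64(228.64386953163728)) (np.float64(301.3953146210073), np.float64(137.82085521083965))
0.2 (np.float64(357.7850084405716), np.float64(234.30860087775667)) (np.float64(302.0902347454001), np.float64(144.14131589011316))
0.25 (np.float64(356.87027088094175), np.float64(236.85456170010275)) (np.float64(302.55264729580466), np.float64(147.38291792591184))
```

Ball is at the 0.25 rad position in both views. A short settle, checking that the weight is at rest, then hand in.

Call:
drive_tool([
  {"dx": 1.5,"dy": 0,"dz": 0,"twist": 0,"hand": 0},
  {"dx": 1.5,"dy": 0,"dz": 0,"twist": 0,"hand": 0},
  {"dx": 1.5,"dy": 0,"dz": 0,"twist": 0,"hand": 0},
  {"dx": 1.5,"dy": 0,"dz": 0,"twist": 0,"hand": 0},
  {"dx": 1.5,"dy": 0,"dz": 0,"twist": 0,"hand": 0},
  {"dx": 1.5,"dy": 0,"dz": 0,"twist": 0,"hand": 0},
  {"dx": 1.5,"dy": 0,"dz": 0,"twist": 0,"hand": 0},
  {"dx": 2,"dy": 0,"dz": 0,"twist": 0,"hand": 0},
])

```text
clock: 16.55
position: [0.5022, -0.1409, 0.2305]
tcp_rot: [-0.066, 3.052, 0.015]
ft_force: [18.8, 2.4, -10.3]
opening: 0.0222
```

```bash
python3 - <<'E'
from h import *
a=snap('scene');A=load('scene9');b=snap('side');B=load('side9')
for n,p,q,c in(('scene',a,A,(slice(190,290),slice(310,380))),('side',b,B,(slice(110,200),slice(285,330)))):
    d=np.abs(p['img'][c].astype(int)-q['img'][c]).max(2);print(n,'moved px',(d>30).sum())
o=arm.get_obs();print(o['clock'],o['position'],o['ft_force'],o['opening'])
g=a['img'][205:260,335:385].max(2);n,l,st,ce=cv2.connectedComponentsWithStats((g<65).astype(np.uint8))
ok=[(ce[i]+[335,205]).round(1) for i in range(1,n) if st[i,4]>8];print(ok)
if o['position'][0]<.5045 and any(abs(c[1]-236.6)<1.5 for c in ok): arm.close_job();print('closed')
E
```

```text
scene moved px 0
side moved px 495
16.65 [ 0.50216462 -0.14092354  0.23048258] [ 17.09999263   2.46289356 -10.69934838] 0.022139359678838743
[array([356.5, 236.5])]
the job is handed in; nothing more can be done
closed
```

I hung the larger grey weight on the lever, slid it up against the collar and let go. I then pulled the plunger back about 16 mm to its stop and handed the job in still holding it. No verdict is reported, so these are my last checks:

- **Weight:** a picture after release showed it hanging freely at the collar. I did not measure its distance to the collar again once the lever had come down.
- **Lever:** the ball end was at the place expected for 0.25 rad (bit on the jar), in the scene view just before hand-in and in both views about 1 s earlier.
- **Plunger:** the gripper was holding it about 16 mm back with a 17 N pull and 22 mm between the fingers. The tool was tilting slowly, about 5° by the end.
- **Stillness:** the two views disagreed. Between the last two pictures the scene view showed no change around the weight, but the side view showed about 495 changed pixels. I did not find out why; it could be weight swing, the arm or its shadow.
- **Other objects:** I kept clear of everything else on the bench, but did not measure whether anything had moved.

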